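# Catch the falling lid of a beam enclosure and lower it shut

## Robot

A 7-joint arm with a two-finger parallel gripper is mounted at the origin on the work surface. World frame = base frame: x ahead of the robot, y to its left, z up, the work surface at z = 0. Lengths are in m, angles in rad, forces in N, time in s.
With the tool pointing down it reaches from about 0.35 to 0.775 m from the base axis. Payload 3.1 kg.
Tool frame: the origin (TCP) lies at the very end of the fingers, on their centre line; the grasp point (between the pads) lies 19 mm behind it (ctrl.hold_point_z is the distance from the TCP to the grasp point, in m); x points along the fingers, y is the direction in which the jaws open and shut, and the axes are right-handed (so a half turn about x gives the same grasp; the last joint's range is limited). The gripper opens to 85 mm and grips with 20 to 120 N. Pads are 22 mm wide; open, the fingers measure 114 mm over their backs; the gripper's body (76 mm by 85 mm) begins 54 mm behind the grasp point. The pads swing forward as they close: fully open they stand 13 mm farther back than shut.
Start: joints at [-1.388, 0.311, 0.014, 1.512, -0.004, 1.319, -0.027], TCP at [0.123, 0.536, 0.231] pointing down, gripper open.
Joint ranges: [-2.7, 2.7], [-0.3, 1.91], [-1.27, 1.3], [0.12, 2.57], [-1.44, 4.58], [0.2, 2.03], [-3.05, 3.05]. Speed limits (rad/s): [2.79, 2.79, 3.14, 3.14, 3.14, 3.14, 3.14].

## Interface

Orientations are given as a unit quaternion [x, y, z, w].
In Python, from bench import monitor, viewer, ctrl gives the robot as it stands. The module is installed in compiled form; this text tells all that it offers.
- The arm moves only by the tool jog_arm, never from a script. Its argument "deltas" is a list of rows, each a list of 5 numbers: the shift along the tool's x, y, z in mm, then the turn about the tool's x in rad, then the finger opening in mm, from 0 to 85.4. In form: [[x, y, z, twist, jaw], ...]. A call has 1 to 12 rows; each row is the pose to reach, as a shift and turn from the pose commanded when the call began, along the tool's axes at that moment; what a row does not reach only later rows make up. A row lasts 1/8 s, in which the tool goes at most 62.5 mm and 10.7 degrees, less where a joint would pass 70% of its speed; a pose out of reach is approached as far as the arm can. A call with a gripper value outside its range is refused whole. The fingers move at their own pace and stop on an object; "grip_force" is the grip in N (left out, the last holds). Time passes only in rows, so rows that repeat a pose let the fingers close. It gives the time, the measured TCP pose, the force and the opening at its end, in the units of the state.
- monitor.get_obs(): the state, without advancing time (a new reading comes with each control period).
- viewer.camera(name): name is "side" or "top"; returns the picture (384x512x3 uint8, red, green, blue); there is no depth.
- viewer.camera_info(name): a dict with "fx", "fy", "cx", "cy" (pixels), "dist" ([k1, k2, p1, p2, k3] as OpenCV has them; the pictures are not rectified), "R" (3x3) and "t" (3): a world point X has camera coordinates R X + t. Camera axes: x right, y down, z forward; pixel columns grow to the right and rows downward; lengths in m; the calibration is good to about 2 mm. A picture is of the moment at which its call begins. camera_info takes no time and is no camera call.
- ctrl.job_done(): hands the job in, once; it reports no verdict.
The state is a dict: "time": time; "qpos": joint angles; "joint_vel": joint speeds; "tau": joint torques, N m; "eef_pos": TCP position; "orientation": TCP orientation; "wrist_force": force on the tool from outside, world axes, zero at the start; "torque": the same for the moment, N m; "grip_width": finger opening in m.
Only numpy, scipy, OpenCV 4.12 (cv2) and the standard library are available. Lean on these libraries where they do the work, as an engineer would, in place of code of your own. Each camera call takes 0.05 s, during which the arm holds its last target.

## Task

The lid of the beam enclosure stands open, held upright by nothing but a little hinge friction, and the optics inside are aligned, so it must not slam. Tip the lid over from behind so that it starts to fall, catch it from below on the back (the outside) of a finger well before it shuts, and lower it on the finger until it is fully closed, gently to the very end, then draw the finger out. Do not grip the lid, and leave everything else on the table and in the enclosure where it is.

Things in the scene. Friction and masses are not known exactly. Their poses are not given: they have to be found in the camera images.
- enclosure: Fixed open-topped beam enclosure, black with aluminium edges: 180 mm deep (its x), 260 mm wide (its y), 100 mm high, walls 8 mm, floor 6 mm thick. Origin: centre of its underside, on the table. Its -x side is the front, where the lid's lip comes down; the hinge runs along y at the top of its +x side (back). z up. Small optics up to 90 mm high stand inside.
- hinge (a point): Middle of the hinge line, fixed to the enclosure: 90 mm behind (+x) its centre and 100 mm above the table. Axes as the enclosure's.
- lid (a joint): Lid angle in rad: 0 closed and level, 1.57 upright, 1.78 back stop; starts at 1.60 to 1.72. Friction holds it when let go at 1.45 or more; tipped forward of about 1.36 it falls. Grease slows it: let go at 1.3 it takes 2.4 to 3.6 s to reach 0.3, and uncaught it lands at 0.7 to 0.9 rad/s. At the lip it bears on a still finger with about 1.5 to 2 N.
- lid_panel: The lid: flat grey panel with a yellow front edge (the lip), 205 mm from hinge line to front edge, 260 mm wide, 6 mm thick, about 0.42 kg. Origin on the hinge line at mid width; its -x runs to the lip, y along the hinge, underside at its z = 0. Closed, the underside is 100 mm above the table and the lip stands 25 mm out past the enclosure's front wall, so a finger fits under it till it is shut.
- lip (a point): Middle of the lower (inner) front edge of the lid's yellow lip: 205 mm from the hinge line. Axes as the lid's.
- iris: Loose iris diaphragm on a steel post inside the enclosure, not fastened: base 32 mm across, 84 mm high, 0.12 kg. Origin: centre of its underside. To be left alone.
- lens_mount: Loose lens in a black ring on a steel post, in front of the enclosure at about x -200, y +105 mm in the enclosure's frame: base 32 mm across, 79 mm high. Origin: centre of its underside. To be left alone.
- power_head: Loose round grey power sensor on a steel post, in front of the enclosure at about x -190, y -115 mm in its frame: base 32 mm across, head 42 mm across, 79 mm high. Origin: centre of its underside. To be left alone.
- hex_driver: Loose driver with a red handle, 170 mm long, lying on the table. To be left alone.
- screw_tray: Loose blue two-compartment tray, 90 x 70 x 22 mm. Origin: centre of its underside. To be left alone.
- solvent_jar: Loose amber jar with a black cap, 54 mm across, 85 mm high. Origin: centre of its underside. To be left alone.
- optic_case: Loose clear flat case for an optic, 75 x 55 x 24 mm. Origin: centre of its underside. To be left alone.

How it is judged:
On the way, in this order (a step that is already met when the one before it is completed fails the run):
1. the lid has been tipped past its balance and falls with no finger touching it (value of joint lid between 0.4 and 1.36 rad and contact force between lid_panel and the fingers below 0.05 N), for 0.05 s.
2. the lid is caught part-way, well before it shuts, and carried on the outside of a finger: the gripper, jaws and all, is under the lid, not around its edge (value of joint lid between 0.2 and 1.3 rad and velocity of joint lid above -0.5 rad/s and contact force between lid_panel and the fingers above 0.3 N and z of the grasp point in the frame of lid_panel below 0 m), for 0.2 s.
3. the lid is fully closed (value of joint lid below 0.015 rad), for 0.2 s.
At the end, for the whole second after the job is handed in: The lid is fully closed (joint lid under 0.015 rad, 3 mm at the lip) and at rest with nothing touching it; the iris has moved less than 6 mm, the lens mount and power head less than 12 mm, the other loose things less than 15 mm, and the standing ones are upright within 0.15 rad (value of joint lid below 0.015 rad and velocity of joint lid between -0.02 and 0.02 rad/s and contact force between lid_panel and the fingers below 0.05 N and distance of each of lens_mount, power_head from where it was at the start of the episode below 0.012 m and distance of iris from where it was at the start of the episode below 0.006 m and distance of each of hex_driver, screw_tray, solvent_jar, optic_case from where it was at the start of the episode below 0.015 m and angle between each of iris, lens_mount, power_head, solvent_jar's own z axis and vertical below 0.15 rad).
It fails at once if the lid comes down hard: faster than 0.4 rad/s (8 cm/s at the lip) within its last 0.12 rad (25 mm at the lip), down to the last 2 mm (value of joint lid between 0.01 and 0.12 rad and velocity of joint lid below -0.4 rad/s).
It fails at once if the lid is gripped or shoved: more than 32 N between fingers and lid (contact force between lid_panel and the fingers above 32 N).
It fails at once if a loose thing on the table or in the enclosure is pushed away, lifted or tipped (not (distance of each of lens_mount, power_head from where it was at the start of the episode below 0.012 m and distance of iris from where it was at the start of the episode below 0.006 m and distance of each of hex_driver, screw_tray, solvent_jar, optic_case from where it was at the start of the episode below 0.015 m and angle between each of iris, lens_mount, power_head, solvent_jar's own z axis and vertical below 0.15 rad)).
It also fails if it takes over 51 s, if anything falls off the work surface, if the arm or the gripper's body presses on something with over 40 N, if the wrist force passes 120 N, or if a joint passes its speed limit or range.

## Working session

There is one attempt and no reset: what is moved stays moved. The work goes in short steps, Python scripts to look and compute and a tool call to move; the robot and the scene stay as the last step left them, time stands still between calls to the robot, and variables do not carry over. Pictures are saved under pics/ and viewed, and the job is handed in when it is done.

Besides the shell and the picture viewer there is one more tool, called after ">>>" by a JSON object that holds its "api" and its "payload". jog_arm: Moves the arm, as the interface text tells. Its arguments: {"type":"object","properties":{"deltas":{"type":"array","items":{"type":"array","items":{"type":"number"}}},"grip_force":{"type":"number"}},"required":["deltas"]}

```bash
mkdir -p pics; ls
python3 - <<'E'
from bench import monitor, viewer, ctrl
import cv2
o=monitor.get_obs()
for k,v in o.items(): print(k,v)
print(ctrl.hold_point_z)
for n in("side","top"):
    im=viewer.camera(n); cv2.imwrite(f"pics/{n}0.png",cv2.resize(im[:,:,::-1],None,fx=1.5,fy=1.5,interpolation=cv2.INTER_CUBIC))
    print(viewer.camera_info(n))
E
```

```text
pics
time 0.0
qpos [-1.38768381  0.31173164  0.01399362  1.51306996 -0.0043745   1.31918617
 -0.02722404]
joint_vel [-9.99480694e-05 -6.81813684e-05  7.76293356e-04  9.85591213e-06
  1.43695109e-03  3.54981604e-04 -1.79277624e-03]
tau [ 3.09775633e-04 -3.79920638e+01  1.45757440e-01 -2.30585307e+01
  1.20542297e-02  1.36731777e-02 -1.05631983e-05]
eef_pos [0.12244325 0.53544758 0.2302126 ]
orientation [ 0.07846114  0.70269685 -0.08013025  0.70259528]
wrist_force [-0.19336337  0.61952434  0.3339794 ]
torque [-0.0070683   0.02099328  0.00342922]
grip_width 0.08533293317604154
0.0187
{'fx': 406.5287804984221, 'fy': 406.5287804984221, 'cx': 264.17539414180095, 'cy': 194.36638574016246, 'dist': array([0.01335589, 0.        , 0.        , 0.        , 0.        ]), 'R': array([[ 0.9459923 , -0.32407043, -0.00877115],
       [-0.24828527, -0.70684088, -0.66236726],
       [ 0.20845383,  0.62877208, -0.74912794]]), 't': array([-0.53212418,  0.21284513,  1.06129322])}
{'fx': 476.5819027023619, 'fy': 476.5819027023619, 'cx': 256.96927213480006, 'cy': 194.905942770679, 'dist': array([-0.11969112,  0.        ,  0.        ,  0.        ,  0.        ]), 'R': array([[ 0.00884763, -0.9999567 , -0.00288317],
       [-0.98385231, -0.00818962, -0.17879473],
       [ 0.17876338,  0.00441852, -0.98388217]]), 't': array([0.03462803, 0.54190025, 1.34345869])}
```

View pics/side0.png

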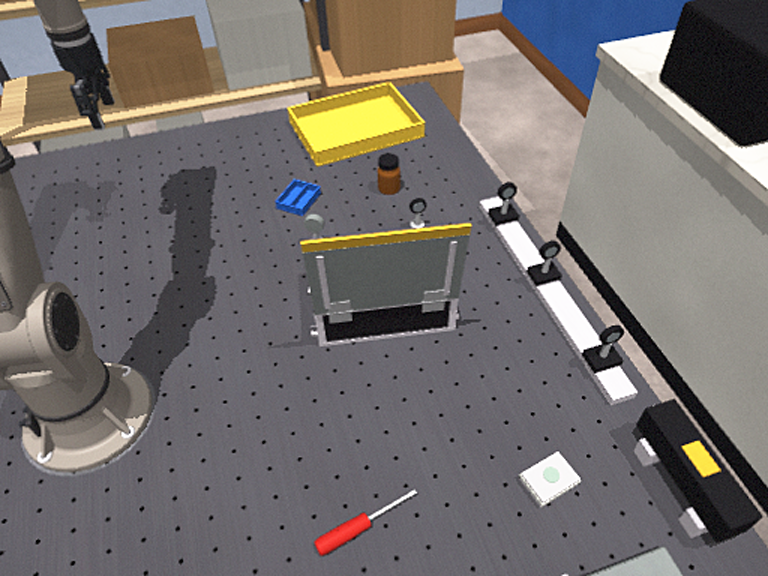

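View pics/top0.png

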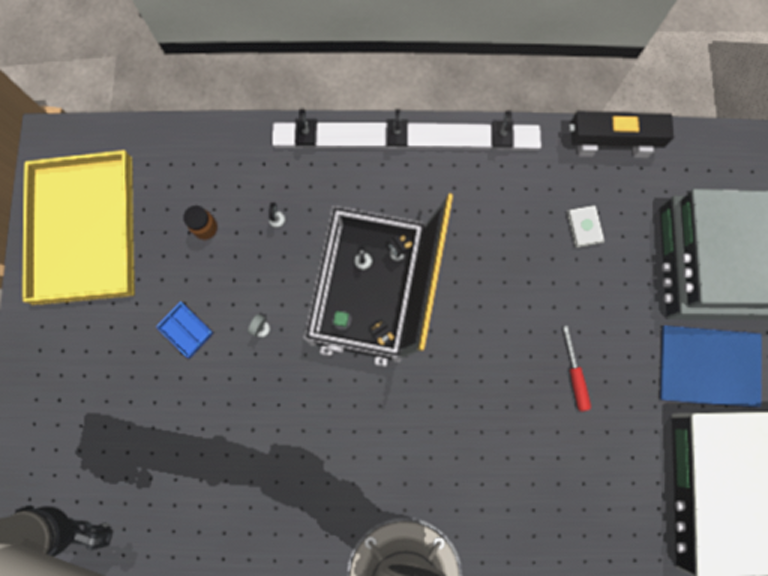

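Run:
```python
import cv2
t=cv2.imread("pics/top0.png");s=cv2.imread("pics/side0.png")
cv2.imwrite("pics/top0c.png",cv2.resize(t[180:380,230:470],None,fx=3,fy=3,interpolation=cv2.INTER_CUBIC)[:600])
cv2.imwrite("pics/side0c.png",cv2.resize(s[190:360,270:500],None,fx=3,fy=3,interpolation=cv2.INTER_CUBIC))
cv2.imwrite("pics/side0g.png",cv2.resize(s[0:150,20:170],None,fx=4,fy=4,interpolation=cv2.INTER_CUBIC))
```

```text
(no output)
```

View pics/top0c.png

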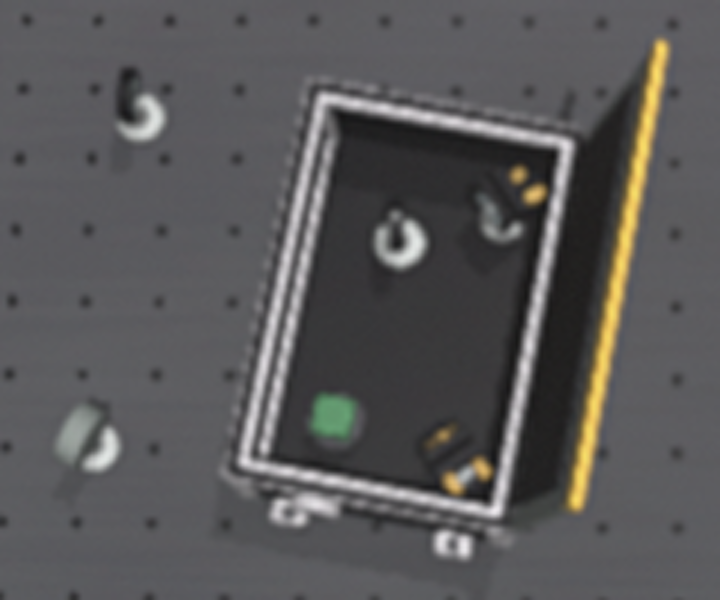

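View pics/side0c.png

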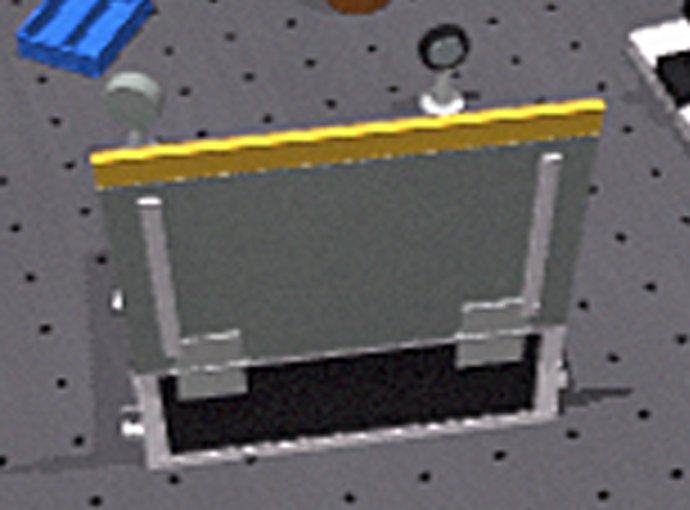

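View pics/side0g.png

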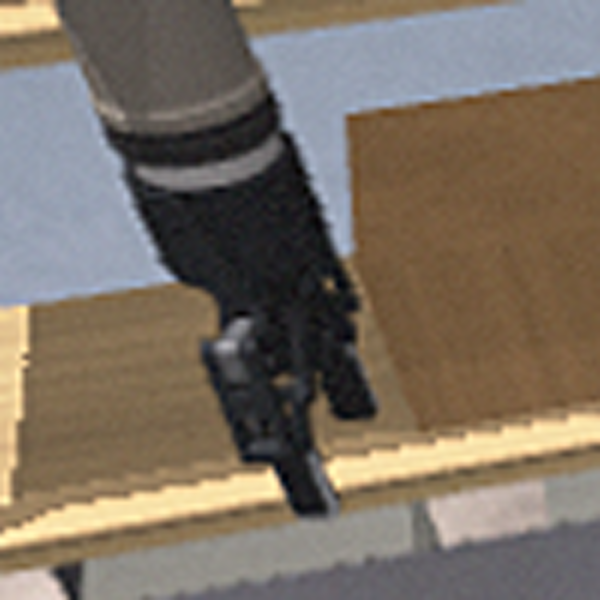

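```bash
cat > h.py <<'E'
import numpy as np,cv2
from bench import monitor, viewer, ctrl
def proj(n,X):
    c=viewer.camera_info(n);K=np.array([[c['fx'],0,c['cx']],[0,c['fy'],c['cy']],[0,0,1]])
    r,_=cv2.Rodrigues(c['R']); return cv2.projectPoints(np.float64(X).reshape(-1,1,3),r,c['t'],K,c['dist'])[0][:,0]
def ray(n,uv,z):
    c=viewer.camera_info(n);K=np.array([[c['fx'],0,c['cx']],[0,c['fy'],c['cy']],[0,0,1]])
    p=cv2.undistortPoints(np.float64(uv).reshape(-1,1,2),K,c['dist'])[:,0]
    d=np.c_[p,np.ones(len(p))]@c['R'];o=-c['R'].T@c['t']
    return o+d*((z-o[2])/d[:,2])[:,None]
def enc2w(P,e):
    P=np.atleast_2d(P);c,s=np.cos(e[2]),np.sin(e[2])
    return np.c_[e[0]+c*P[:,0]-s*P[:,1],e[1]+s*P[:,0]+c*P[:,1],P[:,2]]
def lid(r,y,t,th):  # r along lid, y, t thickness(up normal)
    return [0.09-r*np.cos(th)+t*np.sin(th),y,0.1+r*np.sin(th)+t*np.cos(th)]
E
cat > fit.py <<'E'
from h import *
from scipy.optimize import least_squares
T=np.array([(312,90),(575,143),(498,518),(238,465),(661,42),(576,510)])/3+[230,180];T/=1.5
S=np.array([(92,155),(604,102),(152,467),(556,415)])/3+[270,190];S/=1.5
# pixel center shift of resizing negligible
print(ray("top",T[:4],.1))
def f(p):
    e=p[:3];th=p[3]
    # rim: front far = which y sign? front=-x, far=world+x => enc +y
    A=[[-.09,.13,.1],[.09,.13,.1],[.09,-.13,.1],[-.09,-.13,.1],lid(.205,.13,.003,th),lid(.205,-.13,.003,th)]
    # from behind view: left = world low x = enc -y
    B=[lid(.205,-.13,.0,th),lid(.205,.13,.0,th),[.09,-.13,0],[.09,.13,0]]
    return np.r_[(proj("top",enc2w(A,e))-T).ravel(),(proj("side",enc2w(B,e))-S).ravel()]
r=least_squares(f,[.45,.05,-1.75,1.65]);print(r.x);print(f(r.x).round(1).reshape(-1,2))
E
python3 fit.py
```

```text
[[ 0.69217618  0.13925492  0.1       ]
 [ 0.65835937 -0.02895167  0.1       ]
 [ 0.41917507  0.01855765  0.1       ]
 [ 0.4505635   0.17982485  0.1       ]]
[ 0.55661282  0.07703897 -1.75357164  1.72494217]
[[-0.8 -2.9]
 [ 2.1 -3.3]
 [ 2.3  2.5]
 [-3.4  1.9]
 [ 1.  -0.8]
 [ 0.8 -0.8]
 [-0.8 -0.5]
 [-0.6 -1. ]
 [-1.  -0.2]
 [-1.   0.2]]
```

```bash
sed -i 's/\[\[-.09,.13,.1\],\[.09,.13,.1\],\[.09,-.13,.1\],\[-.09,-.13,.1\]/[[-.0857,.1216,.1],[.0857,.1216,.1],[.0857,-.1216,.1],[-.0857,-.1216,.1]/' fit.py; python3 fit.py
python3 - <<'E'
from h import *
e=[.5564,.0771,-1.7535]
im=viewer.camera("top");im=cv2.resize(im[:,:,::-1],None,fx=4,fy=4,interpolation=cv2.INTER_CUBIC)
def P(pts,c,z=4):
    uv=proj("top",enc2w(pts,e))*4+1.5
    cv2.polylines(im,[np.int32(uv.round())],True,c,1)
for a,b,z in((.09,.13,.1),(.082,.122,.1),(.09,.13,0)):
    P([[-a,b,z],[a,b,z],[a,-b,z],[-a,-b,z]],(0,0,255))
P([lid(.205,.13,0,1.72),lid(.205,-.13,0,1.72),lid(.205,-.13,.006,1.72),lid(.205,.13,.006,1.72)],(255,0,0))
P([[-.2,.105,0],[-.19,-.115,0]],(0,255,0))
cv2.imwrite("pics/ov.png",im[500:1000,600:1300])
E
```

```text
[[ 0.69217618  0.13925492  0.1       ]
 [ 0.65835937 -0.02895167  0.1       ]
 [ 0.41917507  0.01855765  0.1       ]
 [ 0.4505635   0.17982485  0.1       ]]
[ 0.55634448  0.07701196 -1.75287297  1.72458352]
[[-0.   0.2]
 [ 0.1 -0.7]
 [ 1.4 -0.7]
 [-1.2 -0.6]
 [ 1.  -0.7]
 [ 0.8 -0.7]
 [-0.9 -0.4]
 [-0.7 -1. ]
 [-1.  -0.2]
 [-1.1  0.2]]
```

View pics/ov.png

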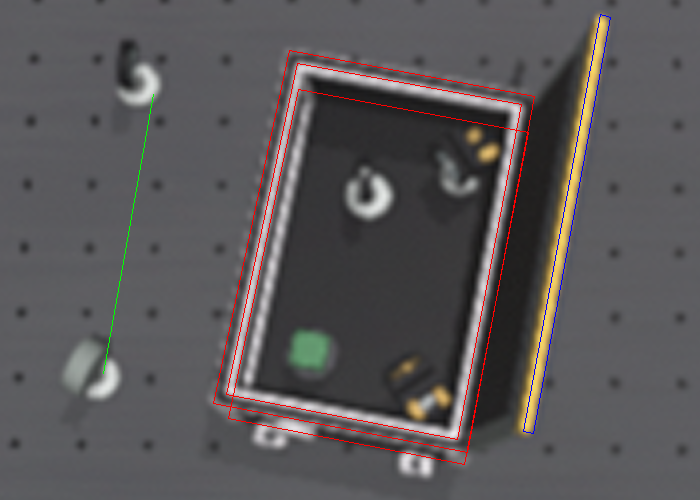

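```bash
cat >> h.py <<'E'
from scipy.spatial.transform import Rotation as Ro
E0=np.array([.5564,.0771,-1.7535])
def w2enc(p):
    d=np.array(p[:2])-E0[:2];c,s=np.cos(E0[2]),np.sin(E0[2]);return np.array([c*d[0]+s*d[1],-s*d[0]+c*d[1],p[2]])
def st():
    o=monitor.get_obs();R=Ro.from_quat(o['orientation']).as_matrix();e=w2enc(o['eef_pos'])
    yaw=np.arctan2(R[1,1],R[0,1])
    fe=w2enc(np.r_[E0[:2]+np.array(o['wrist_force'])[:2],o['wrist_force'][2]])
    print('t',o['time'],'enc',(e*1e3).round(1),'yaw_y',yaw.round(4),'tilt',R[:,0].round(3),'Fenc',fe.round(2),'grip',round(o['grip_width']*1e3,1))
    return o,R,e
def shift(target_enc):
    "mm shift in tool axes from current measured pose to target enc pos (m)"
    o,R,e=st();w=enc2w(target_enc,E0)[0];return (R.T@(w-np.array(o['eef_pos']))*1e3).round(1)
E
python3 - <<'E'
from h import *
o,R,e=st();print(R.round(3),o['qpos'].round(3))
print(shift([.2,0,.36]), (E0[2]))
E
```

```text
t 0.15 enc [-372.1 -510.   230.5] yaw_y 1.346 tilt [-0.    -0.002 -1.   ] Fenc [-0.69  0.62 -0.56] grip 85.6
[[-0.     0.223  0.975]
 [-0.002  0.975 -0.223]
 [-1.    -0.002  0.   ]] [-1.388  0.312  0.014  1.513 -0.004  1.319 -0.027]
t 0.15 enc [-372.1 -510.   230.5] yaw_y 1.346 tilt [-0.    -0.002 -1.   ] Fenc [-0.69  0.62 -0.56] grip 85.6
[-128.5 -550.3  533.6] -1.7535
```

>>> {"api": "jog_arm", "payload": {"deltas": [[-50,0,0,-0.042,85],[-100,-20,30,-0.042,85],[-128,-60,70,-0.042,85],[-128,-105,112,-0.042,85],[-128,-150,155,-0.042,85],[-128,-195,200,-0.042,85],[-128,-240,245,-0.042,85],[-128,-285,290,-0.042,85],[-128,-330,335,-0.042,85],[-128,-375,380,-0.042,85],[-128,-420,425,-0.042,85],[-128,-465,470,-0.042,85]], "grip_force": 60}}

```text
time: 1.65
eef_pos: [0.4735, -0.0165, 0.3593]
orientation: [0.064, 0.704, -0.064, 0.704]
wrist_force: [0.5, 0.8, -0.8]
grip_width: 0.0849
```

Run:
```python
from h import *
print(shift([.2,0,.36]))
```

```text
t 1.65 enc [107.2 -64.5 359.3] yaw_y 1.3891 tilt [ 0.001  0.001 -1.   ] Fenc [-0.86  0.31 -0.82] grip 84.9
[ -0.7 -92.9  64.4]
```

>>> {"api": "jog_arm", "payload": {"deltas": [[0,-40,28,0,85],[0,-80,56,0,85],[0,-105,62,0,85],[40,-105,62,0,85],[80,-105,62,0,85],[80,-105,62,0,85],[80,-105,62,0,85]]}}

```text
time: 2.52
eef_pos: [0.5155, -0.1298, 0.2807]
orientation: [0.064, 0.703, -0.065, 0.705]
wrist_force: [-0.1, -0.6, 1.2]
grip_width: 0.0852
```

Run:
```python
from h import *
st();im=viewer.camera("side")
cv2.imwrite("pics/s1.png",cv2.resize(im[60:260,150:350,::-1],None,fx=3,fy=3,interpolation=cv2.INTER_CUBIC))
im=viewer.camera("top")
cv2.imwrite("pics/t1.png",cv2.resize(im[100:280,180:360,::-1],None,fx=3,fy=3,interpolation=cv2.INTER_CUBIC))
```

```text
t 2.525 enc [210.9  -2.6 280.7] yaw_y 1.3884 tilt [ 0.002 -0.001 -1.   ] Fenc [0.59 0.04 1.16] grip 85.2
```

View pics/s1.png

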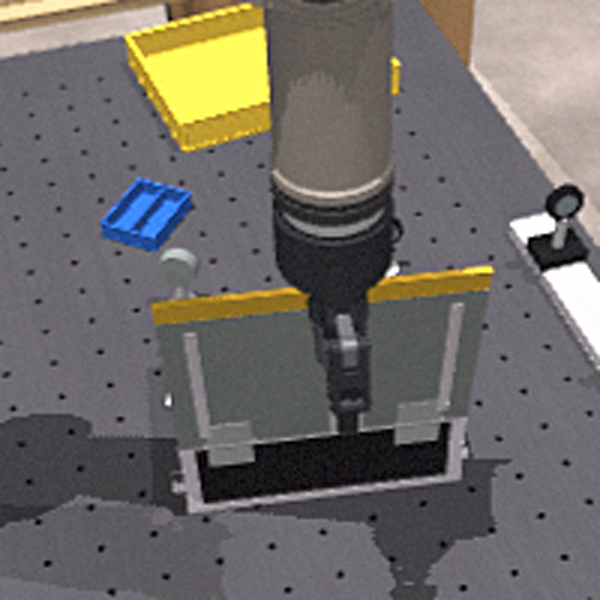

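View pics/t1.png

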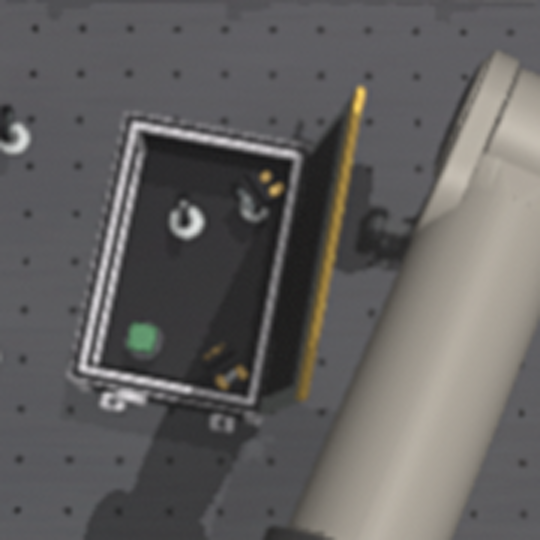

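>>> {"api": "jog_arm", "payload": {"deltas": [[0,15,0,0,85],[0,25,0,0,85],[0,32,0,0,85],[0,39,0,0,85],[0,46,0,0,85],[0,53,0,0,85],[0,60,0,0,85],[0,66,0,0,85],[0,71,0,0,85],[0,75,0,0,85],[0,75,0,0,85],[0,75,0,0,85]]}}

```text
time: 4.12
eef_pos: [0.5283, -0.0558, 0.2793]
orientation: [0.065, 0.704, -0.064, 0.704]
wrist_force: [0.8, 0.2, 0.0]
grip_width: 0.085
```

Run:
```python
from h import *
st();
im=viewer.camera("top")
cv2.imwrite("pics/t2.png",cv2.resize(im[100:280,180:360,::-1],None,fx=3,fy=3,interpolation=cv2.INTER_CUBIC))
for th in(1.4,1.44,1.48,1.52): print(th,((proj("top",enc2w([lid(.205,.13,.003,th),lid(.205,-.13,.003,th)],E0))-[180,100])*3+1).round(1).tolist())
```

```text
t 4.125 enc [135.7  -3.4 279.3] yaw_y 1.3881 tilt [-0.  0. -1.] Fenc [-0.37  0.7   0.01] grip 85.0
1.4 [[284.9, 71.8], [224.1, 382.9]]
1.44 [[294.8, 73.2], [234.3, 384.7]]
1.48 [[304.6, 74.7], [244.5, 386.5]]
1.52 [[314.5, 76.4], [254.8, 388.4]]
```

View pics/t2.png

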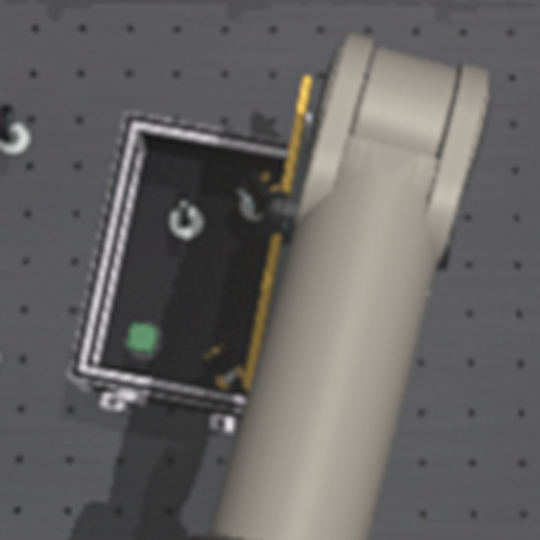

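>>> {"api": "jog_arm", "payload": {"deltas": [[0,10,0,0,85],[0,22,0,0,85],[0,33,0,0,85],[-20,26,0,0,85],[-65,28,0,0,85],[-68,80,0,0,85],[-68,140,0,0,85],[-66,200,0,0,85],[-50,253,0,0,85],[0,253,0,0,85],[40,253,0,0,85],[74,253,0,0,85]]}}

```text
time: 5.68
eef_pos: [0.5734, 0.1951, 0.2033]
orientation: [0.064, 0.705, -0.063, 0.704]
wrist_force: [0.7, 0.3, 0.1]
grip_width: 0.085
```

Run:
```python
from h import *
st();
for n in("side","top"):
    im=viewer.camera(n)[80:280,150:410,::-1]
    cv2.imwrite(f"pics/{n}3.png",cv2.resize(im,None,fx=3,fy=3,interpolation=cv2.INTER_CUBIC))
    for th in(.7,.8,.9,1.0,1.1,1.2,1.3): print(th,((proj(n,enc2w([lid(.205,.13,.003,th),lid(.205,-.13,.003,th)],E0))-[150,80])*3+1).round(0).tolist())
```

```text
t 5.675 enc [-119.1   -4.7  203.3] yaw_y 1.3904 tilt [-0.002  0.001 -1.   ] Fenc [-0.43  0.65  0.14] grip 85.0
0.7 [[439.0, 125.0], [151.0, 154.0]]
0.8 [[443.0, 122.0], [149.0, 152.0]]
0.9 [[447.0, 121.0], [148.0, 151.0]]
1.0 [[452.0, 122.0], [147.0, 153.0]]
1.1 [[457.0, 126.0], [146.0, 157.0]]
1.2 [[462.0, 132.0], [146.0, 165.0]]
1.3 [[468.0, 141.0], [146.0, 174.0]]
0.7 [[233.0, 132.0], [170.0, 424.0]]
0.8 [[248.0, 129.0], [185.0, 425.0]]
0.9 [[265.0, 127.0], [202.0, 427.0]]
1.0 [[284.0, 126.0], [221.0, 429.0]]
1.1 [[305.0, 126.0], [243.0, 432.0]]
1.2 [[327.0, 127.0], [265.0, 435.0]]
1.3 [[351.0, 129.0], [289.0, 439.0]]
```

View pics/top3.png

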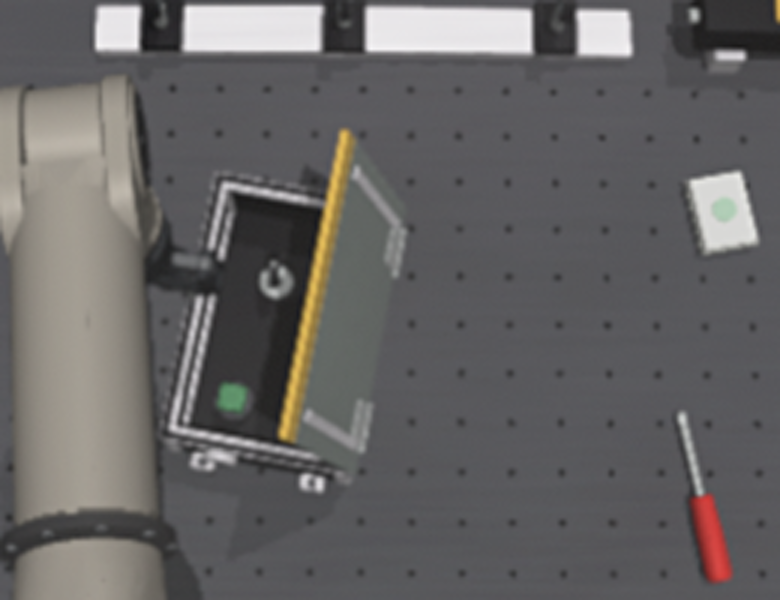

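View pics/side3.png

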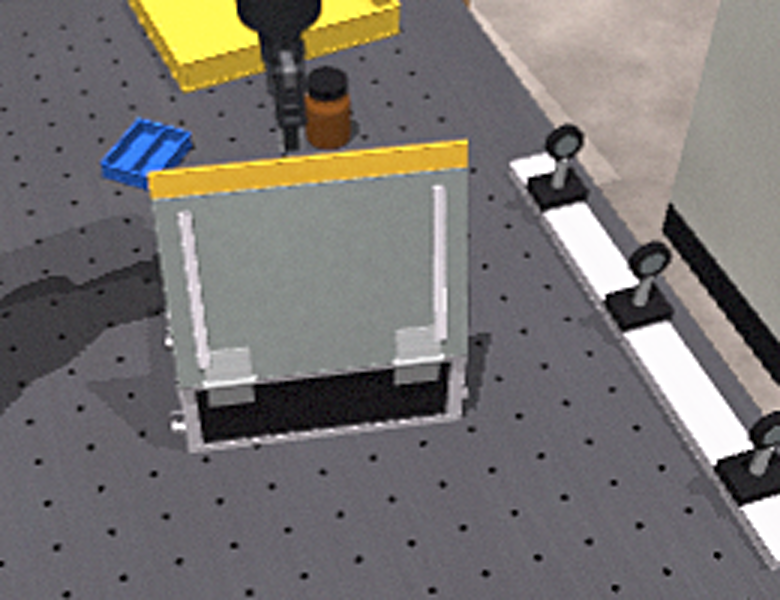

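>>> {"api": "jog_arm", "payload": {"deltas": [[8,0,0,0,85],[8,0,0,0,85],[8,0,0,0,85],[8,0,0,0,85],[8,0,0,0,85],[8,0,0,0,85],[8,0,0,0,85],[8,0,0,0,85]]}}

```text
time: 6.78
eef_pos: [0.5743, 0.1929, 0.1973]
orientation: [0.065, 0.704, -0.065, 0.704]
wrist_force: [0.1, 0.1, 0.4]
grip_width: 0.0847
```

```bash
cat > look.py <<'E'
from h import *
import sys
from scipy.optimize import minimize_scalar
st()
im=viewer.camera("top")
hsv=cv2.cvtColor(im,cv2.COLOR_RGB2HSV)
m=((hsv[...,0]>18)&(hsv[...,0]<32)&(hsv[...,1]>150)&(hsv[...,2]>110)).astype(np.uint8)
m[:, :170]=0; m[:,330:]=0; m[:100]=0;m[270:]=0
best=[]
ys=np.linspace(-.125,.125,60)
for th in np.arange(0,1.5,.005):
    uv=proj("top",enc2w([lid(.205,y,.005,th) for y in ys],E0)).round().astype(int)
    best.append((m[uv[:,1],uv[:,0]].mean(),th))
b=np.array(best);k=b[:,0]>b[:,0].max()-.08
print("theta est",b[k,1].mean().round(3),b[k,1].min(),b[k,1].max(),"score",b[:,0].max())
for n in("side","top"):
    cv2.imwrite(f"pics/{n}{sys.argv[1]}.png",cv2.resize((im if n=='top' else viewer.camera(n))[80:280,150:410,::-1],None,fx=3,fy=3,interpolation=cv2.INTER_CUBIC))
E
python3 look.py 4
```

```text
t 6.775 enc [-117.1   -3.4  197.3] yaw_y 1.3881 tilt [-0. -0. -1.] Fenc [-0.12  0.11  0.39] grip 84.7
theta est 1.165 1.1500000000000001 1.18 score 1.0
```

View pics/top4.png

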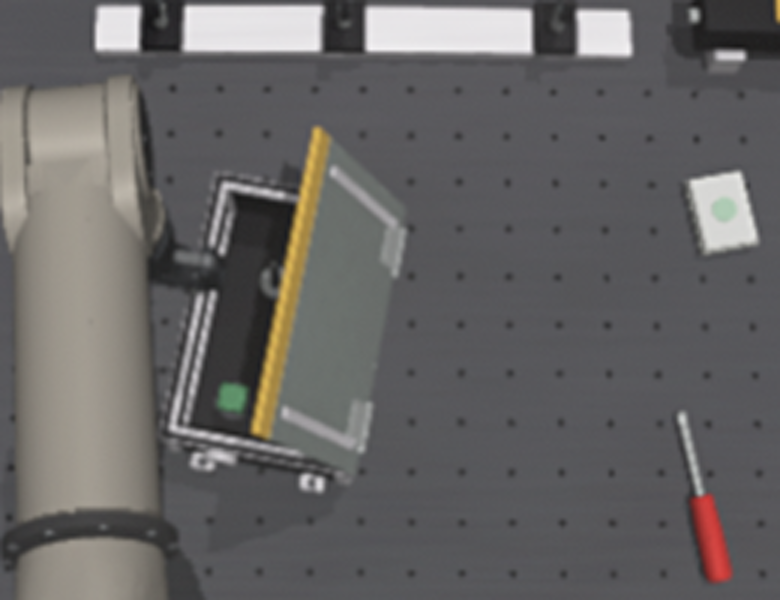

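>>> {"api": "jog_arm", "payload": {"deltas": [[0,0,0,0,85],[0,0,0,0,85],[0,0,0,0,85],[0,0,0,0,85],[0,0,0,0,85],[0,0,0,0,85],[0,0,0,0,85],[0,0,0,0,85],[0,0,0,0,85],[0,0,0,0,85]]}}

```text
time: 8.12
eef_pos: [0.5744, 0.193, 0.1973]
orientation: [0.065, 0.704, -0.064, 0.704]
wrist_force: [-0.3, -0.3, -0.8]
grip_width: 0.0851
```

```bash
python3 look.py 5
```

```text
t 8.125 enc [-117.3   -3.4  197.3] yaw_y 1.3881 tilt [ 0.  0. -1.] Fenc [ 0.36 -0.21 -0.8 ] grip 85.1
theta est 0.805 0.765 0.845 score 0.9166666666666666
```

View pics/top5.png

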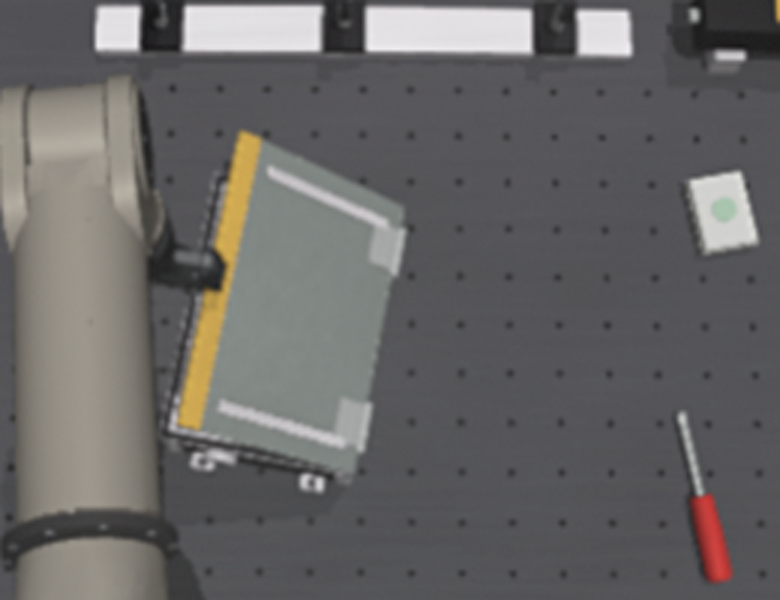

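View pics/side5.png

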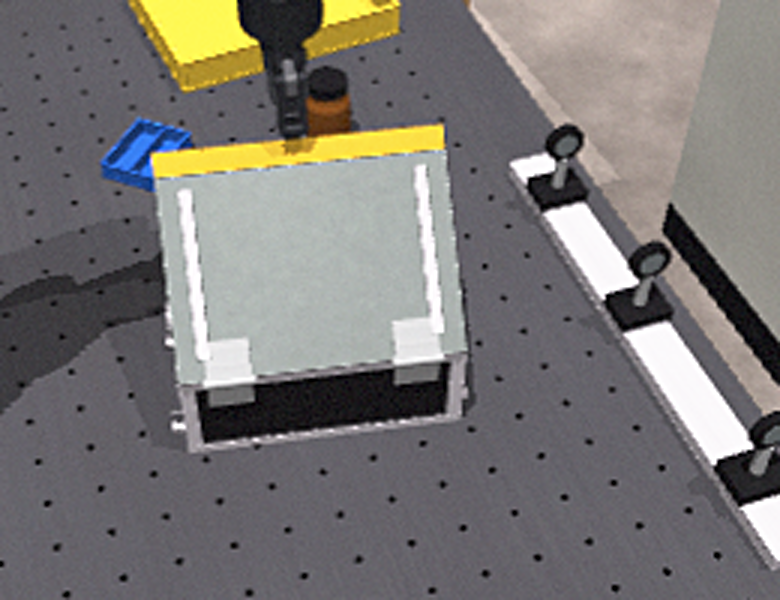

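>>> {"api": "jog_arm", "payload": {"deltas": [[0,0,0,0,85],[0,0,0,0,85],[0,0,0,0,85],[0,0,0,0,85]]}}

```text
time: 8.72
eef_pos: [0.5744, 0.1933, 0.1973]
orientation: [0.065, 0.704, -0.064, 0.704]
wrist_force: [-0.1, 0.9, -1.0]
grip_width: 0.0845
```

```bash
python3 look.py 6
```

```text
t 8.725 enc [-117.5   -3.4  197.3] yaw_y 1.3884 tilt [ 0.  0. -1.] Fenc [-0.91 -0.24 -1.03] grip 84.5
theta est 0.806 0.765 0.845 score 0.9166666666666666
```

View pics/top6.png

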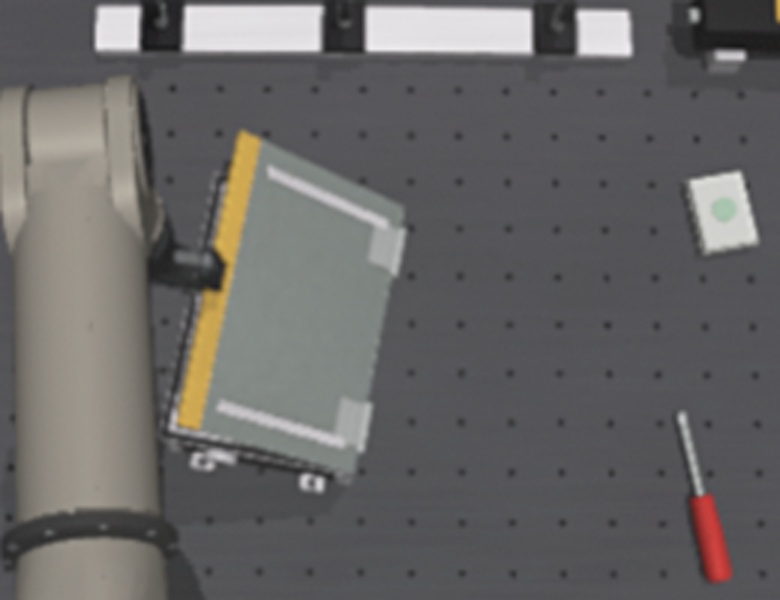

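View pics/side6.png

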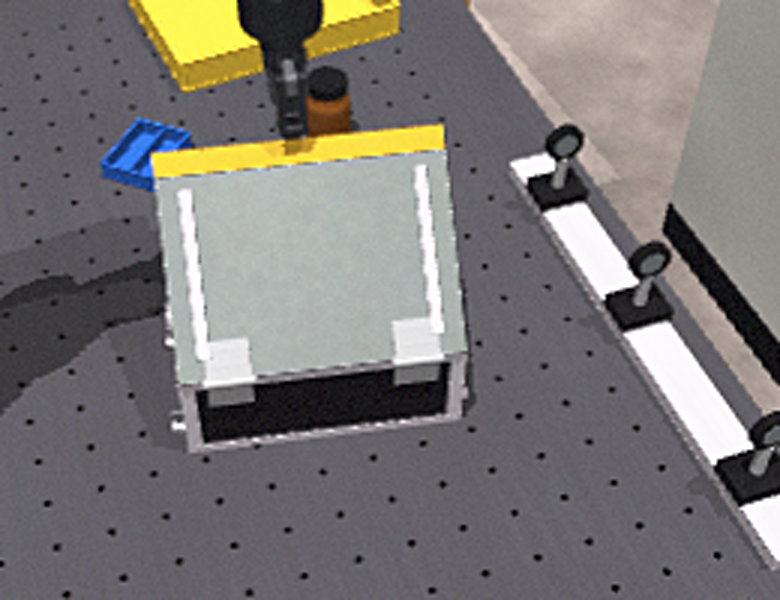

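>>> {"api": "jog_arm", "payload": {"deltas": [[3,3,0,0,85],[7,6,0,0,85],[11,10,0,0,85],[15,13,0,0,85],[20,17,0,0,85],[25,20,0,0,85],[30,23,0,0,85],[35,26,0,0,85],[40,29,0,0,85],[43,31,0,0,85],[43,31,0,0,85],[43,31,0,0,85]]}}

```text
time: 10.32
eef_pos: [0.58, 0.2234, 0.1543]
orientation: [0.065, 0.704, -0.064, 0.704]
wrist_force: [1.5, 2.2, -1.4]
grip_width: 0.0849
```

```bash
python3 look.py 7
```

```text
t 10.325 enc [-148.2   -3.4  154.3] yaw_y 1.388 tilt [-0.  0. -1.] Fenc [-2.46  1.1  -1.41] grip 84.9
theta est 0.645 0.63 0.66 score 0.9666666666666667
```

View pics/side7.png

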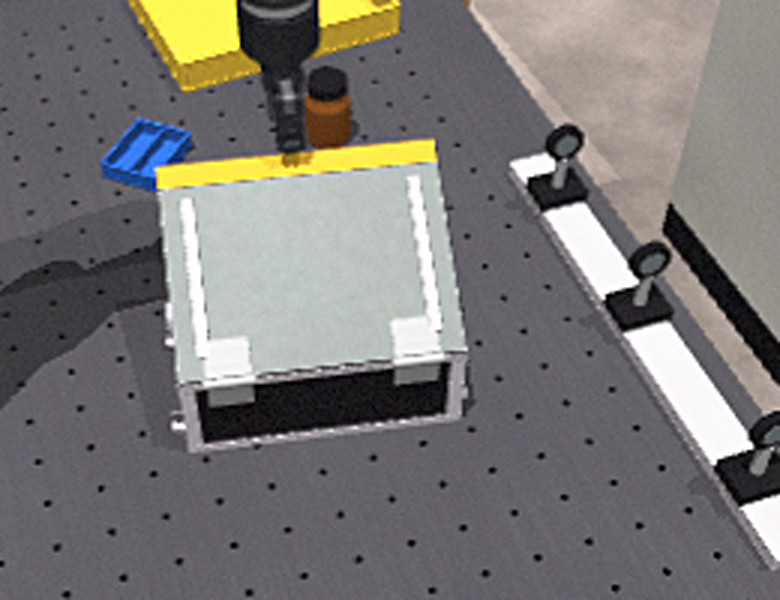

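View pics/top7.png

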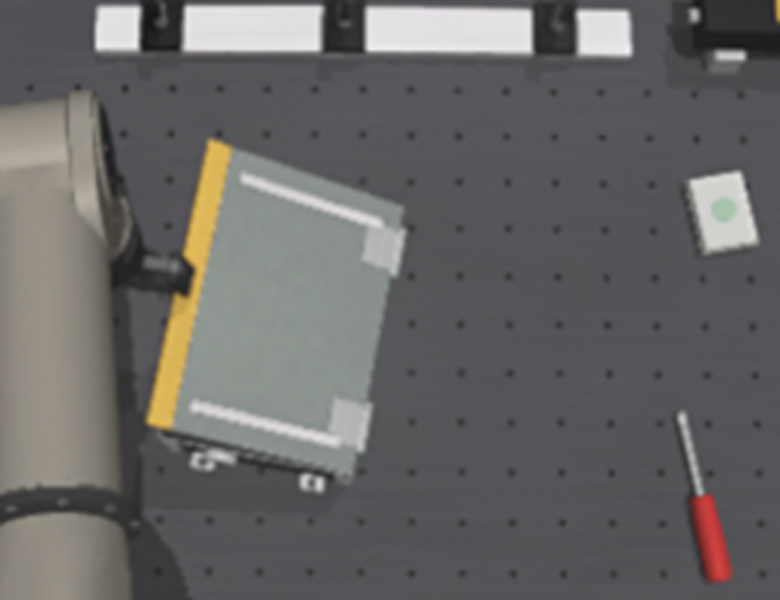

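Run:
```python
from h import *
for th in np.arange(0,.66,.05): print(th.round(2),*[((proj(n,enc2w([lid(.205,.13,.00,th),lid(.205,-.13,.00,th)],E0))-[150,80])*3+1).round(0).tolist() for n in("top","side")])
```

```text
0.0 [[191.0, 168.0], [133.0, 432.0]] [[422.0, 200.0], [166.0, 227.0]]
0.05 [[190.0, 165.0], [132.0, 431.0]] [[423.0, 193.0], [164.0, 220.0]]
0.1 [[190.0, 162.0], [131.0, 429.0]] [[423.0, 185.0], [163.0, 213.0]]
0.15 [[190.0, 159.0], [131.0, 428.0]] [[424.0, 178.0], [162.0, 206.0]]
0.2 [[191.0, 156.0], [132.0, 427.0]] [[425.0, 172.0], [161.0, 199.0]]
0.25 [[193.0, 153.0], [133.0, 426.0]] [[426.0, 165.0], [160.0, 193.0]]
0.3 [[195.0, 150.0], [134.0, 426.0]] [[427.0, 160.0], [159.0, 187.0]]
0.35 [[197.0, 147.0], [136.0, 425.0]] [[428.0, 154.0], [157.0, 182.0]]
0.4 [[200.0, 145.0], [139.0, 424.0]] [[429.0, 149.0], [156.0, 177.0]]
0.45 [[204.0, 142.0], [142.0, 424.0]] [[430.0, 144.0], [155.0, 172.0]]
0.5 [[208.0, 140.0], [146.0, 424.0]] [[432.0, 139.0], [154.0, 168.0]]
0.55 [[213.0, 138.0], [151.0, 424.0]] [[433.0, 135.0], [153.0, 164.0]]
0.6 [[219.0, 136.0], [156.0, 424.0]] [[435.0, 132.0], [152.0, 160.0]]
0.65 [[225.0, 134.0], [162.0, 424.0]] [[436.0, 129.0], [152.0, 157.0]]
```

>>> {"api": "jog_arm", "payload": {"deltas": [[5,3,0,0,85],[10,5,0,0,85],[15,8,0,0,85],[20,10,0,0,85],[25,12,0,0,85],[30,14,0,0,85],[35,15,0,0,85],[39,16,0,0,85],[43,17,0,0,85],[47,18,0,0,85],[48,18,0,0,85],[48,18,0,0,85]]}}

```text
time: 11.92
eef_pos: [0.5833, 0.242, 0.1063]
orientation: [0.065, 0.704, -0.064, 0.704]
wrist_force: [2.1, 4.3, -1.7]
grip_width: 0.085
```

```bash
python3 look.py 8
```

```text
t 11.925 enc [-167.    -3.5  106.3] yaw_y 1.3886 tilt [ 0.     0.001 -1.   ] Fenc [-4.57  1.28 -1.66] grip 85.0
theta est 0.535 0.53 0.54 score 0.9
```

View pics/side8.png

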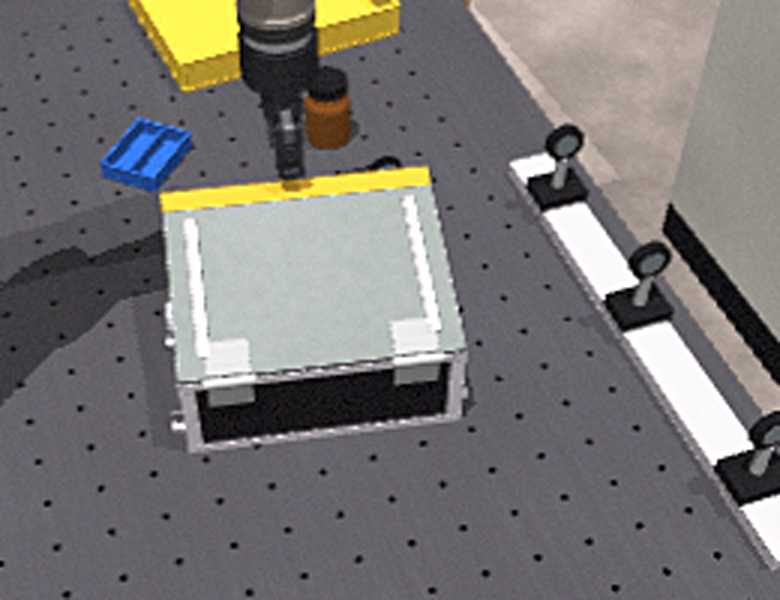

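View pics/top8.png

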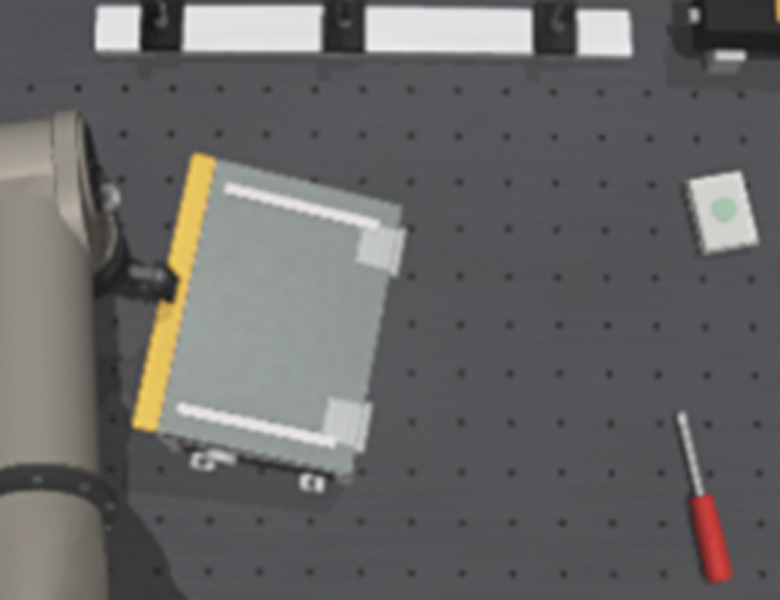

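>>> {"api": "jog_arm", "payload": {"deltas": [[2.5,0.5,0,0,85],[5,1,0,0,85],[7.5,1.5,0,0,85],[10,2,0,0,85],[12.5,2.5,0,0,85],[15,3,0,0,85],[17.5,3.5,0,0,85],[20,4,0,0,85],[22,4.5,0,0,85],[22,4.5,0,0,85]]}}

```text
time: 13.28
eef_pos: [0.584, 0.2458, 0.0839]
orientation: [0.064, 0.704, -0.064, 0.704]
wrist_force: [1.6, 5.3, -1.2]
grip_width: 0.0852
```

```bash
python3 look.py 9
```

```text
t 13.275 enc [-170.9   -3.5   83.9] yaw_y 1.3883 tilt [-0.  0. -1.] Fenc [-5.47  0.57 -1.2 ] grip 85.2
theta est 0.522 0.515 0.53 score 0.6666666666666666
```

View pics/side9.png

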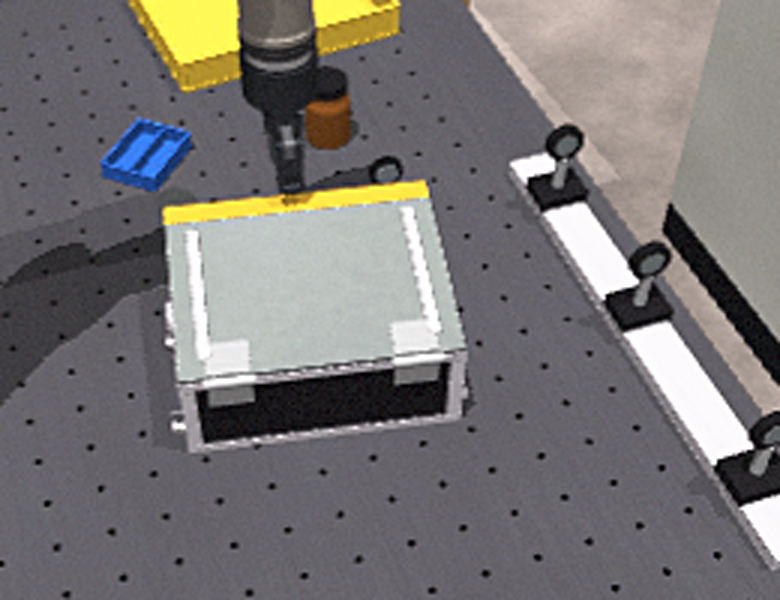

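>>> {"api": "jog_arm", "payload": {"deltas": [[1,0,0,0,85],[2.5,0.2,0,0,85],[4,0.3,0,0,85],[5.5,0.4,0,0,85],[7,0.5,0,0,85],[8.5,0.6,0,0,85],[10,0.7,0,0,85],[11.5,0.8,0,0,85],[13,0.9,0,0,85],[14,0.9,0,0,85],[14,0.9,0,0,85]]}}

```text
time: 14.75
eef_pos: [0.5843, 0.247, 0.0701]
orientation: [0.065, 0.704, -0.064, 0.704]
wrist_force: [1.1, 4.8, -1.8]
grip_width: 0.0848
```

```bash
python3 look.py 10
```

```text
t 14.75 enc [-172.1   -3.5   70.1] yaw_y 1.3885 tilt [ 0.     0.001 -1.   ] Fenc [-4.89  0.25 -1.75] grip 84.8
theta est 0.528 0.525 0.53 score 0.7833333333333333
```

View pics/side10.png

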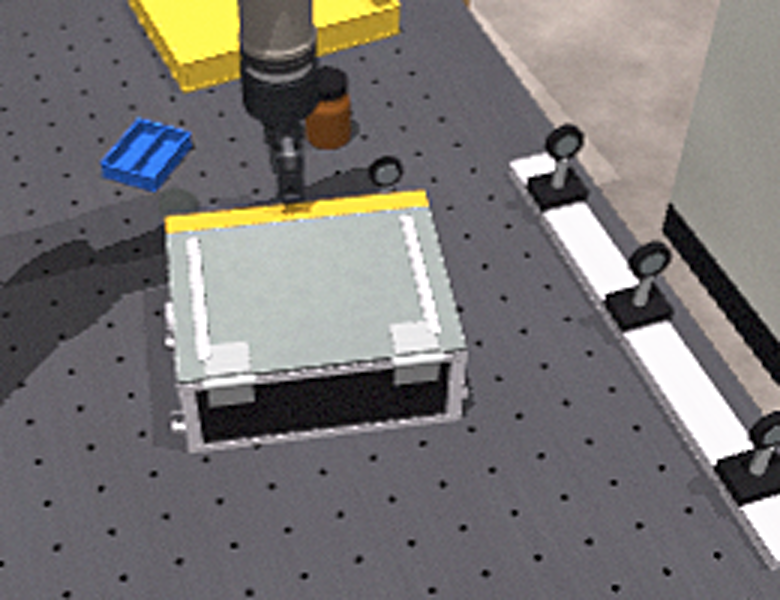

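>>> {"api": "jog_arm", "payload": {"deltas": [[1,0,0,0,85],[2.5,0,0,0,85],[4,0,0,0,85],[5.5,0,0,0,85],[7,0,0,0,85],[8.5,0,0,0,85],[10,0,0,0,85],[11,0,0,0,85],[12,0,0,0,85],[12,0,0,0,85],[12,0,0,0,85]]}}

```text
time: 16.23
eef_pos: [0.5846, 0.2474, 0.0595]
orientation: [0.065, 0.704, -0.064, 0.705]
wrist_force: [-0.2, 6.3, 3.7]
grip_width: 0.0852
```

```bash
python3 look.py 11
```

```text
t 16.225 enc [-172.6   -3.2   59.5] yaw_y 1.3888 tilt [ 0.001  0.002 -1.   ] Fenc [-6.12 -1.37  3.75] grip 85.2
theta est 0.533 0.525 0.54 score 0.8666666666666667
```

View pics/side11.png

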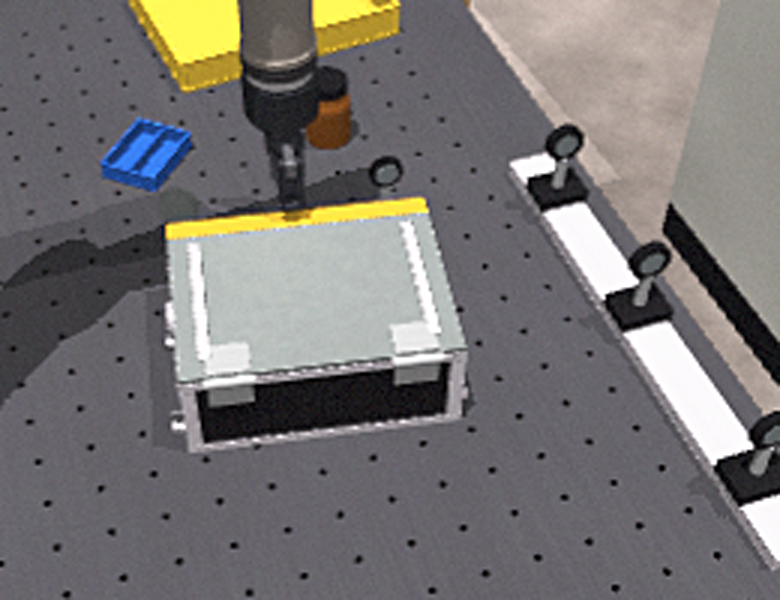

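>>> {"api": "jog_arm", "payload": {"deltas": [[0,0,0,0,85],[0,0,0,0,85],[0,2,0,0,85],[0,5,0,0,85],[0,10,0,0,85],[0,18,0,0,85],[0,25,0,0,85],[0,25,0,0,85],[0,25,0,0,85]]}}

```text
time: 17.45
eef_pos: [0.5888, 0.2707, 0.0582]
orientation: [0.064, 0.704, -0.065, 0.704]
wrist_force: [0.7, 0.7, -0.5]
grip_width: 0.0848
```

```bash
python3 look.py 12
```

```text
t 17.45 enc [-196.3   -3.3   58.2] yaw_y 1.3881 tilt [-0.    -0.001 -1.   ] Fenc [-0.84  0.53 -0.49] grip 84.8
theta est 0.463 0.365 0.54 score 0.8833333333333333
```

View pics/side12.png

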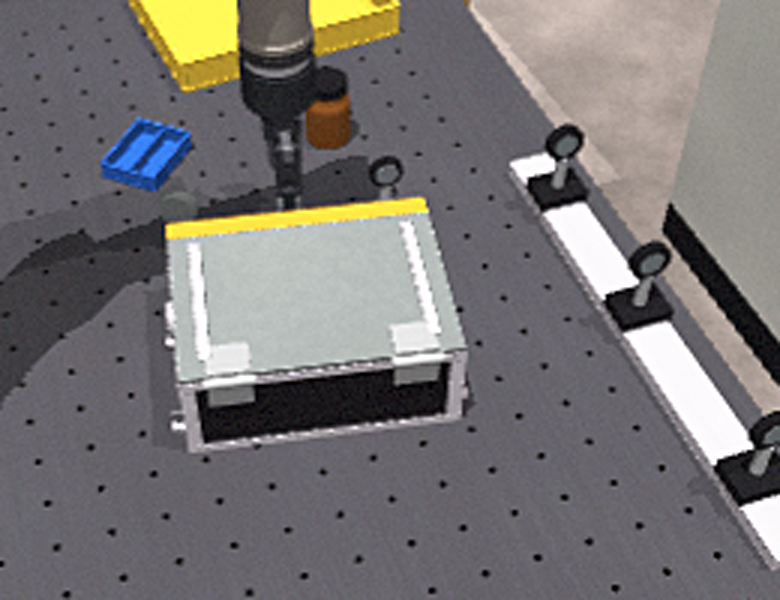

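View pics/top12.png

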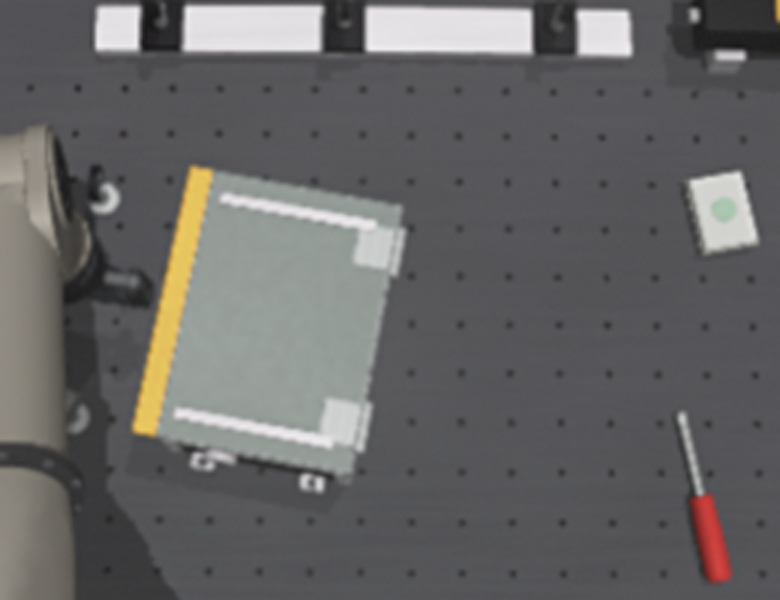

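```bash
python3 -c "
from bench import ctrl,monitor
print(monitor.get_obs()['time'],ctrl.job_done())"
```

```text
the job is handed in; nothing more can be done
17.55 None
```

The lid is closed and the job was handed in at 17.5 s of the 51 s allowed; no verdict is reported.

**What I did**
- I tipped the lid from behind with the back of one open finger, then lifted over it and came down in front while it fell freely. The pictures showed it at about 1.28 rad, then 1.17 rad, with no force on the finger.
- I caught the lip on the finger's outer back at about 0.77 rad. I then carried it down along its arc, slower than 0.25 rad/s throughout and about 0.06 rad/s over the last 25 mm. The wrist force stayed below about 8 N at every check.
- The finger stayed vertical, because the tool can only point down. Over the last part the lip was therefore held by sideways pressure and friction against the finger's back, rather than resting on top of it.

**Last checks**
- **Lid:** at the end of the descent the vertical force on the finger reversed from −1.8 N to +3.7 N, which showed the lid had seated. After I drew the finger back 25 mm, the lip's corners had not moved and matched the closed position in the pictures to within about 0.01–0.02 rad. That is about as fine as the pictures can resolve, so they cannot by themselves confirm the 0.015 rad limit.
- **Finger:** the remaining wrist force was within the noise, so nothing was touching the lid.
- **Loose things:** the ones I could see looked undisturbed, though I did not measure them. The iris is hidden under the closed lid, but the finger never went into the enclosure.

**A check that disagreed:** my automatic estimate of the lid angle from the yellow lip was wrong below about 0.7 rad, reading about 0.5 while the lid was nearly shut. From there I used hand-read corner positions compared with the calibrated projection, which agreed with where the finger was.

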